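# Switch on the pocket metal tester against the coin box

### The arm

A 7-joint arm with a two-finger parallel gripper is mounted at the origin on the work surface. World frame = base frame: x ahead of the robot, y to its left, z up, the work surface at z = 0. Lengths are in m, angles in rad, forces in N, time in s.
With the tool pointing down it reaches from about 0.425 to 0.925 m from the base axis. Payload 6.8 kg.
Tool frame: the origin (TCP) lies at the very end of the fingers, on their centre line; the grasp point (between the pads) lies bot.grip_point_offset behind it (bot.grip_point_offset is the distance from the TCP to the grasp point, in m); z points along the fingers, y is the line along which they close (so a half turn about z gives the same grasp; the last joint's range is limited). The gripper opens to 85 mm and grips with 20 to 120 N. Pads are 22 mm wide; open, the fingers measure 114 mm over their backs; the gripper's body (76 mm by 85 mm) begins 54 mm behind the grasp point. The pads swing forward as they close: fully open they stand 13 mm farther back than shut.
Start: joints at [-1.412, 0.477, 0.022, 1.555, -0.011, 1.109, -0.083], TCP at [0.178, 0.651, 0.231] pointing down, gripper open.
Joint ranges: [-2.96, 2.96], [-0.34, 2.1], [-1.41, 1.46], [0.24, 2.44], [-1.37, 4.51], [0.17, 1.92], [-2.96, 2.96]. Speed limits (rad/s): [2.39, 2.39, 3.14, 3.14, 3.14, 3.14, 3.14].

### API

Orientations are given as a unit quaternion [w, x, y, z].
In Python, from station import bot, imaging gives the robot as it stands. The module is installed in compiled form; this text tells all that it offers.
- The arm moves only by the tool carry_out, never from a script. Its argument "targets" is one flat list of numbers, 5 for each row, row after row: the closure in counts, from 0 (fully open) to 255 (shut), then the shift along the world's x, y, z in mm, then the turn about the world's z in degrees. A call has 1 to 20 rows; each row shifts and turns the commanded pose from where the row before left it; what a row does not reach is not made up. A row lasts 1/10 s, in which the tool goes at most 50 mm and 8.59 degrees, less where a joint would pass 70% of its speed; a pose out of reach is approached as far as the arm can. A call is refused whole if a number of a shift passes 50 or a number of a turn 8.59, either way. A call with a gripper value outside its range is refused whole. The fingers move at their own pace and stop on an object; "newtons" is the grip in N (left out, the last holds). Time passes only in rows, so rows that do not move let the fingers close. It gives the time, the measured TCP pose, the force, the opening and the grip force at its end, in the units of the state.
- bot.get_obs(): the state, without advancing time (a new reading comes with each control period).
- imaging.read_camera(name): name is "scene" or "top" or "wrist"; returns a dict with "frame" (384x512x3 uint8, red, green, blue), "fov_y" (degrees; the focal length in pixels is half the picture's height over the tangent of half this angle, whatever the lens; pixels are square), "cx", "cy" (the principal point, pixels), "pose" (4x4, takes a point from camera to world coordinates); the wrist camera has in their place "tool_from_camera" (4x4, takes a point from camera to tool coordinates, whose origin is the TCP and whose axes are the flange's). Camera axes: x right, y up, looking along -z (the intrinsics and any distortion apply to the point x, -y, -z); pixel columns grow to the right and rows downward; lengths in m; the calibration is good to about 2 mm. A picture is of the moment at which its call begins: read the wrist's pose just before it. There is no depth.
- bot.hand_in(): hands the job in; it is judged then, once.
The state is a dict: "t": time; "q": joint angles; "joint_vel": joint speeds; "joint_torque": joint torques, N m; "eef_pos": TCP position; "tool_rot": TCP orientation; "contact_force": force on the tool from outside, world axes, zero at the start; "torque": the same for the moment, N m; "gripper_width": opening from 0.0 (shut) to 1.0 (fully open); "grasp_force": force on a finger pad.
Only numpy, scipy, OpenCV 4.12 (cv2) and the standard library are available. Lean on these libraries where they do the work, as an engineer would, in place of code of your own. Each camera call takes 0.05 s, during which the arm holds its last target. There are 200 camera calls.

### The job

Switch on the loose pocket metal tester: lay it flat on the desk with its plain back end flat and square against the front wall of the fixed walnut coin box, so that it cannot slide away, then push the round key in its other end fully in, by feel and with no more force than it needs, and hold it in for two seconds. Then let the key spring out, leave the tester lying flat against the box, and do not disturb the coin, loupe, dish or anything else on the desk.

Things in the scene. Friction and masses are not known exactly. Their poses are not given: they have to be found in the camera images.
- tester_center (a point): Pocket metal tester, a loose grey plastic block 90 mm long (its x), 50 mm wide (its y), 30 mm high, 0.15 to 0.35 kg, lying flat with a dark screen on top. This point is its centre, 15 mm above its underside. A round steel key stands out of the middle of its -x end; its +x end is plain and flat: its back. It slides on the desk at 1 to 4 N, less than the key needs to start moving.
- tester_back (a point): Centre of the tester's flat back end face (45 mm along +x from its centre, 15 mm above the underside). Axes as the tester's.
- tester_key (a joint): Travel (m) of the key, a steel disc of 16 mm on a stem, on the tester's x axis through its centre: 0 sprung out, 0.005 fully in, along +x. Screwed out to a length that differs each time and that no reading gives, its face stands 8 to 18 mm out of the end when sprung out. It starts to move at 4 N, bottoms at 8 N, counts as in beyond 4.2 mm, springs out when let go; over 14 N damages it.
- box: Walnut coin sorting box, fixed to the desk: 160 mm deep (its x), 240 mm wide (its y), 60 mm high; origin at the centre of its underside. Its plain upright front wall faces its -x, 80 mm from the origin. A steel funnel (76 mm across at the mouth, 15 mm behind the origin in x) stands on top up to 92 mm above the desk.
- box_front (a point): Point on the middle of the box's front wall, 15 mm above the desk, level with the tester's centre and key; x points into the box, square to the wall, y along the wall.
- coin: Bronze Greek coin, 26 mm across, 5 mm thick (with relief about 7), lying loose in front of the box near one end of its front wall. Origin under its centre. Leave alone.
- loupe: Chrome loupe, loose, a waisted cylinder 30 mm across and 32 mm high, in front of the box near the other end of its front wall. Origin under its centre. Leave alone.
- dish: Blue enamel dish, loose, 90 mm across, 28 mm high. Origin under its centre. Leave alone.
- scoop: Silver spoon-shaped scoop, loose, 160 mm long, lying along its x. Leave alone.
- brush: Cleaning brush with a wooden handle, loose, 170 mm long, lying along its x. Leave alone.
- jar: Small glass jar with a steel cap, loose, 52 mm across, 60 mm high. Origin under its centre. Leave alone.
- capsule_stack: Stack of square coin capsules, one loose block 50 x 50 x 27 mm. Origin under its centre. Leave alone.
Mind the look-alikes: they are no part of the job. Of the things like the part that bears tester_center, leave any that is turquoise or yellow; of the rest the smaller one is meant.

How it is judged:
By the outcome, as a careful person would: the job done as asked, in the order asked, and still so for the second after the job is handed in, with the robot touching nothing.
It also fails if it takes over 69 s, if anything falls off the work surface, if the arm or the gripper's body presses on something with over 40 N, if the wrist force passes 120 N, or if a joint passes its speed limit or range.

## Working session

There is one attempt and no reset: what is moved stays moved. The work goes in short steps, Python scripts to look and compute and a tool call to move; the robot and the scene stay as the last step left them, time stands still between calls to the robot, and variables do not carry over. Pictures are saved under pics/ and viewed, at most 10 in all, crops included, and the job is handed in when it is done.

Besides the shell and the picture viewer there is one more tool, called after "Emit:" as name(argument=value, ...) on one line, values as JSON. carry_out: Moves the arm, as the interface text tells. Its arguments: {"type":"object","properties":{"targets":{"type":"array","items":{"type":"number"}},"newtons":{"type":"number"}},"required":["targets"]}

```bash
mkdir -p pics
python3 - <<'E'
from station import bot, imaging
import cv2,numpy as np,pickle
print(bot.get_obs(), bot.grip_point_offset)
D={}
for n in("scene","top"):
    r=imaging.read_camera(n);D[n]=r
    cv2.imwrite(f"pics/{n}0.png",cv2.resize(r["frame"][:,:,::-1],(800,600),interpolation=cv2.INTER_CUBIC))
    print(n,{k:v for k,v in r.items() if k!="frame"})
pickle.dump(D,open("d0.pkl","wb"))
E
```

```text
{'t': 0.0, 'q': array([-1.41206535,  0.47780613,  0.02234286,  1.55645011, -0.01150305,
        1.10928998, -0.08312439]), 'joint_vel': array([ 0.00086035, -0.00266191, -0.00239828,  0.0010811 , -0.00026145,
       -0.00066433, -0.00075139]), 'joint_torque': array([ 2.31746035e-04, -5.96459627e+01,  1.60786137e+00, -2.81205279e+01,
        1.24062863e-02,  9.34906479e-03,  2.99919475e-05]), 'eef_pos': array([0.17784106, 0.65054006, 0.2303223 ]), 'tool_rot': array([-5.43336205e-05,  1.33023419e-01,  9.91112474e-01, -9.11061113e-04]), 'contact_force': array([-0.18050078,  0.43347998,  0.86338787]), 'torque': array([0.04970796, 0.0406833 , 0.00491721]), 'grasp_force': 0.0, 'gripper_width': 1.0042216726574857} 0.0187
scene {'fov_y': 45.111452700097075, 'cx': 250.23437976610546, 'cy': 179.0334072254468, 'pose': array([[-0.02942669, -0.81630555,  0.57687028,  1.34275902],
       [ 0.99953659, -0.02852856,  0.01061769, -0.00834297],
       [ 0.00779   ,  0.57691539,  0.81676677,  1.19889276],
       [ 0.        ,  0.        ,  0.        ,  1.        ]])}
top {'fov_y': 45.32882627692701, 'cx': 250.54583147678872, 'cy': 200.15514153374343, 'pose': array([[-1.02917945e-02,  9.98878679e-01, -4.62110828e-02,
         4.62120415e-01],
       [-9.99946288e-01, -1.03374047e-02, -7.48119501e-04,
        -3.31478323e-02],
       [-1.22498328e-03,  4.62009012e-02,  9.98931417e-01,
         1.31139572e+00],
       [ 0.00000000e+00,  0.00000000e+00,  0.00000000e+00,
         1.00000000e+00]])}
```

View pics/top0.png

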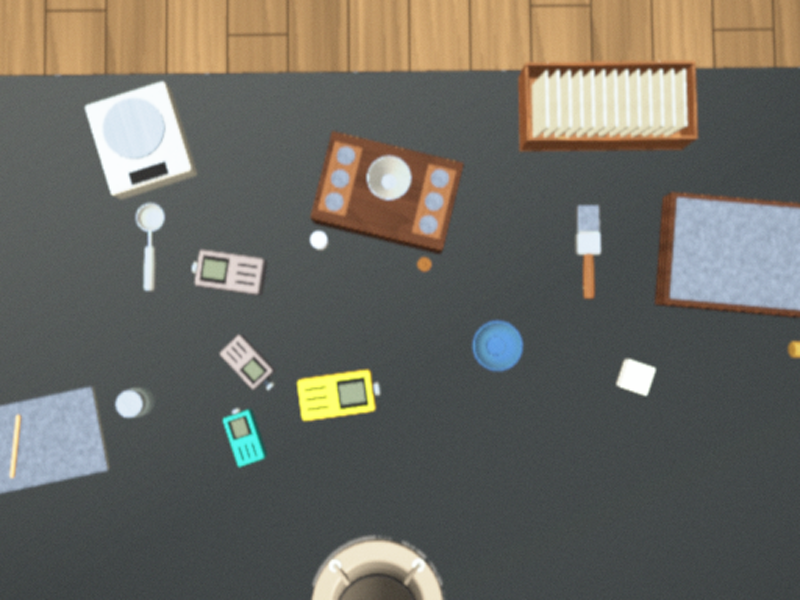

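View pics/scene0.png

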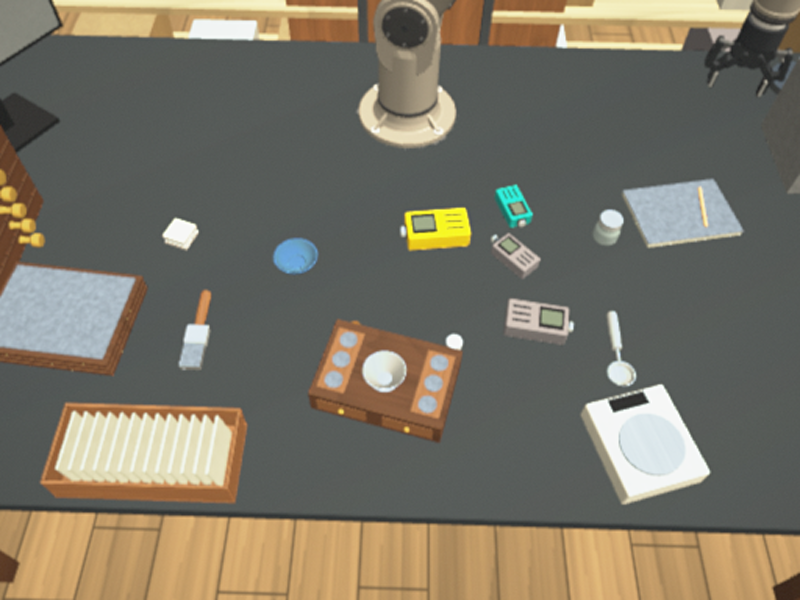

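The top view shows the target, the small grey tester, at (246,362) with its key at (270,386). The large grey tester at (229,272) and the turquoise and yellow ones are decoys. The box front wall runs from (312,220) to (441,250), with the loupe at (319,240) and the coin at (424,265).

```bash
cat > h.py <<'E'
import numpy as np,cv2
from scipy.spatial.transform import Rotation as R
def ray(r,px,z,pose=None):
    """pixel(s) (384x512 image) -> world points on plane z"""
    P=r["pose"] if pose is None else pose
    f=192/np.tan(np.radians(r["fov_y"]/2)); px=np.atleast_2d(px).astype(float)
    d=np.c_[(px[:,0]-r["cx"])/f,-(px[:,1]-r["cy"])/f,-np.ones(len(px))]@P[:3,:3].T
    return P[:3,3]+d*((z-P[2,3])/d[:,2])[:,None]
def proj(r,X,pose=None):
    P=r["pose"] if pose is None else pose
    f=192/np.tan(np.radians(r["fov_y"]/2)); c=(np.atleast_2d(X)-P[:3,3])@P[:3,:3]
    return np.c_[r["cx"]+f*c[:,0]/-c[:,2], r["cy"]-f*c[:,1]/-c[:,2]]
def wpose(o,r):
    T=np.eye(4);w,x,y,z=o["tool_rot"];T[:3,:3]=R.from_quat([x,y,z,w]).as_matrix();T[:3,3]=o["eef_pos"]
    return T@r["tool_from_camera"]
E
python3 - <<'E'
import pickle;from h import *
D=pickle.load(open("d0.pkl","rb"));r=D["top"];s=.64
def show(n,pts,z): print(n,np.round(ray(r,(np.array(pts)+.5)*s-.5,z)*1000,0)[:,:2].tolist())
show("box top corners fl? ",[(333,134),(463,161),(441,249),(312,219)],.06)
show("tester corners",[(237,336),(220,352),(252,388),(271,372)],.03)
show("key",[(270,386)],.015)
show("loupe",[(319,240)],.03);show("coin",[(424,265)],.006);show("dish",[(498,346)],.02);show("jar",[(130,403)],.06)
show("teal",[(236,412),(264,460),(240,466),(224,440)],.03);show("yellow",[(300,378),(304,420),(376,410),(372,370)],.04);show("biggrey",[(200,250),(264,256),(260,294),(195,288)],.04)
E
```

```text
box top corners fl?  [[837.0, 68.0], [787.0, -160.0], [631.0, -120.0], [687.0, 106.0]]
tester corners [[483.0, 244.0], [455.0, 275.0], [391.0, 218.0], [419.0, 184.0]]
key [[393.0, 188.0]]
loupe [[654.0, 97.0]]
coin [[610.0, -92.0]]
dish [[461.0, -222.0]]
jar [[368.0, 423.0]]
teal [[348.0, 246.0], [263.0, 197.0], [253.0, 239.0], [299.0, 267.0]]
yellow [[408.0, 131.0], [334.0, 124.0], [350.0, -3.0], [421.0, 4.0]]
biggrey [[637.0, 308.0], [625.0, 194.0], [557.0, 201.0], [569.0, 317.0]]
```

Emit:
carry_out(targets=[0, 18.5, -30, 0, 4.13, 0, 18.5, -30, 0, 4.13, 0, 18.5, -30, 0, 4.13, 0, 18.5, -30, 0, 4.13, 0, 18.5, -30, 0, 4.13, 0, 18.5, -30, 0, 4.13, 0, 18.5, -30, 0, 4.13, 0, 18.5, -30, 0, 4.13, 0, 18.5, -30, 0, 4.13, 0, 18.5, -30, 0, 4.13, 0, 18.5, -30, 0, 4.13, 0, 18.5, -30, 0, 4.13, 0, 18.5, -30, 0, 4.13, 0, 18.5, -30, 0, 4.13, 0, 0, 0, 0, 0, 0, 0, 0, 0, 0, 0, 0, 0, 0, 0], newtons=30)

```text
t: 1.8
eef_pos: [0.4363, 0.232, 0.2311]
tool_rot: [-0.0, -0.363, 0.932, 0.0]
contact_force: [-0.1, -0.1, 0.1]
gripper_width: 1.002
grasp_force: 0.0
```

```bash
cat > look.py <<'E'
import sys,pickle;from station import bot,imaging;from h import *
o=bot.get_obs();r=imaging.read_camera("wrist");r["pose"]=wpose(o,r)
pickle.dump((o,r),open(sys.argv[1]+".pkl","wb"))
cv2.imwrite(f"pics/{sys.argv[1]}.png",cv2.resize(r["frame"][:,:,::-1],(800,600),interpolation=cv2.INTER_CUBIC))
w,x,y,z=o["tool_rot"];m=R.from_quat([x,y,z,w]).as_matrix()
print("t",o["t"],"pos",np.round(o["eef_pos"]*1000,1),"ty yaw",np.degrees(np.arctan2(m[1,1],m[0,1])),"tz",m[:,2].round(4),"F",o["contact_force"].round(2),"w",o["gripper_width"],"q",o["q"].round(2))
print(r["fov_y"],r["cx"],r["cy"],r["pose"].round(3).tolist())
E
python3 look.py w1
```

```text
t 1.8 pos [436.3 232.  231.1] ty yaw 132.58288371502724 tz [-6.e-04  2.e-04 -1.e+00] F [-0.08 -0.11  0.11] w 1.0021416276673805 q [-0.67  0.18  0.07  1.98 -0.01  0.98  1.71]
71.08436092063074 253.09941729053725 191.6333765721095 [[-0.677, -0.705, -0.211, 0.382], [0.736, -0.648, -0.194, 0.182], [0.0, -0.287, 0.958, 0.373], [0.0, 0.0, 0.0, 1.0]]
```

View pics/w1.png

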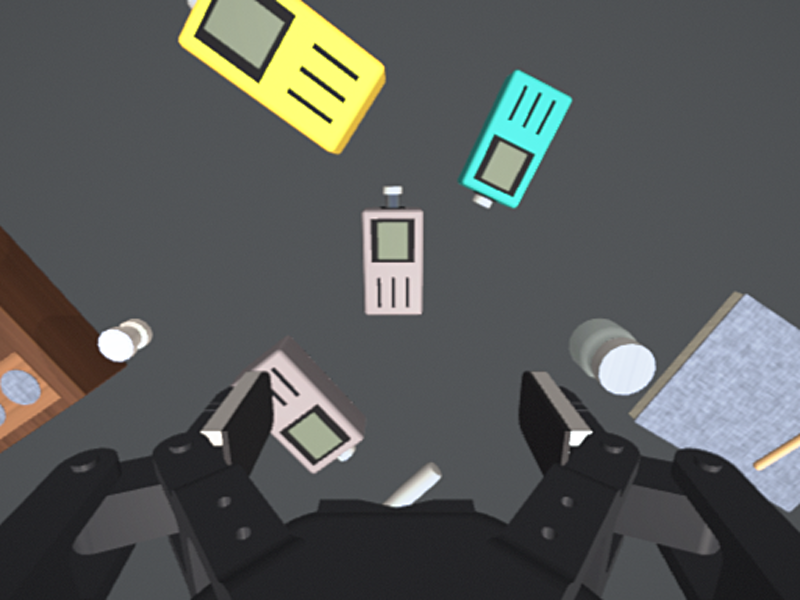

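The wrist view shows the target tester with top corners at about (363,210), (423,210), (423,315) and (365,315). Its key disc is at (393,190).

Run:
```python
import pickle;from h import *
o,r=pickle.load(open("w1.pkl","rb"));im=r["frame"]
hsv=cv2.cvtColor(im,cv2.COLOR_RGB2HSV)
# tester segmentation: light, around (252,168)
g=im.min(2);m=(g>110).astype(np.uint8); m[:, :225]=0;m[:,280:]=0;m[:128]=0;m[208:]=0
m=cv2.morphologyEx(m,cv2.MORPH_CLOSE,np.ones((15,15)))
c=max(cv2.findContours(m,0,1)[0],key=cv2.contourArea);rc=cv2.minAreaRect(c);b=cv2.boxPoints(rc)
print(rc,b.tolist())
W=ray(r,b,.03)*1000;print(W.round(1)[:,:2].tolist(),W.mean(0).round(1))
print([np.linalg.norm(W[i]-W[i-1]).round(1) for i in range(4)],[np.degrees(np.arctan2(*(W[i]-W[i-1])[1::-1])).round(1) for i in range(4)])
kd=ray(r,(np.array([[393,190]])+.5)*.64-.5,.023)*1000;print("key",kd.round(1))
D=pickle.load(open("d0.pkl","rb"));
print("TCP px",proj(r,o["eef_pos"]))
```

```text
((250.5, 167.5), (67.0, 39.0), 90.0) [[231.0, 134.0], [270.0, 134.0], [270.0, 201.0], [231.0, 201.0]]
[[421.0, 180.2], [388.0, 216.2], [452.0, 277.2], [487.6, 238.6]] [437.1 228.   30. ]
[np.float64(88.5), np.float64(48.8), np.float64(88.5), np.float64(52.5)] [np.float64(-138.8), np.float64(132.6), np.float64(43.6), np.float64(-47.4)]
key [[392.7 188.8  23. ]]
TCP px [[253.40769863 242.81954229]]
```

Emit:
carry_out(targets=[0, 1, -3.5, -35, 0, 0, 0, 0, -40, 0, 0, 0, 0, -40, 0, 0, 0, 0, -40, 0, 0, 0, 0, -30, 0, 0, 0, 0, -20, 0, 0, 0, 0, -12, 0, 0, 0, 0, -8, 0, 0, 0, 0, 0, 0, 60, 0, 0, 0, 0, 80, 0, 0, 0, 0, 100, 0, 0, 0, 0, 120, 0, 0, 0, 0, 140, 0, 0, 0, 0, 160, 0, 0, 0, 0, 160, 0, 0, 0, 0, 160, 0, 0, 0, 0], newtons=30)

```text
t: 3.55
eef_pos: [0.4384, 0.2281, 0.0072]
tool_rot: [0.001, -0.363, 0.932, 0.0]
contact_force: [-0.8, 0.4, 5.2]
gripper_width: 0.581
grasp_force: 30.7
```

Emit:
carry_out(targets=[160, 0, 0, 10, 0, 160, 0, 0, 25, 0, 160, 0, 0, 30, 0, 160, 0, 0, 25, 0, 160, 10, -17.5, 0, -4.7, 160, 10, -17.5, 0, -4.7, 160, 10, -17.5, 0, -4.7, 160, 10, -17.5, 0, -4.7, 160, 10, -17.5, 0, -4.7, 160, 10, -17.5, 0, -4.7, 160, 10, -17.5, 0, -4.7, 160, 10, -17.5, 0, -4.7, 160, 10, -17.5, 0, -4.7, 160, 10, -17.5, 0, -4.7, 160, 10, -17.5, 0, -4.7, 160, 10, -17.5, 0, -4.7, 160, 0, 0, 0, 0, 160, 0, 0, 0, 0, 160, 0, 0, 0, 0])

```text
t: 5.45
eef_pos: [0.5576, 0.0183, 0.0961]
tool_rot: [-0.0, 0.12, 0.993, 0.0]
contact_force: [0.3, 0.2, -2.2]
gripper_width: 0.581
grasp_force: 32.8
```

```bash
python3 look.py w2
```

```text
t 5.45 pos [557.6  18.3  96.1] ty yaw 76.17405688515163 tz [-8.e-04  6.e-04 -1.e+00] F [ 0.32  0.22 -2.24] w 0.5808860152803009 q [-0.41  0.47  0.34  1.97 -0.23  0.73  1.4 ]
71.08436092063074 253.09941729053725 191.6333765721095 [[0.239, -0.93, -0.278, 0.486], [0.971, 0.229, 0.068, 0.035], [0.0, -0.286, 0.958, 0.238], [0.0, 0.0, 0.0, 1.0]]
```

View pics/w2.png

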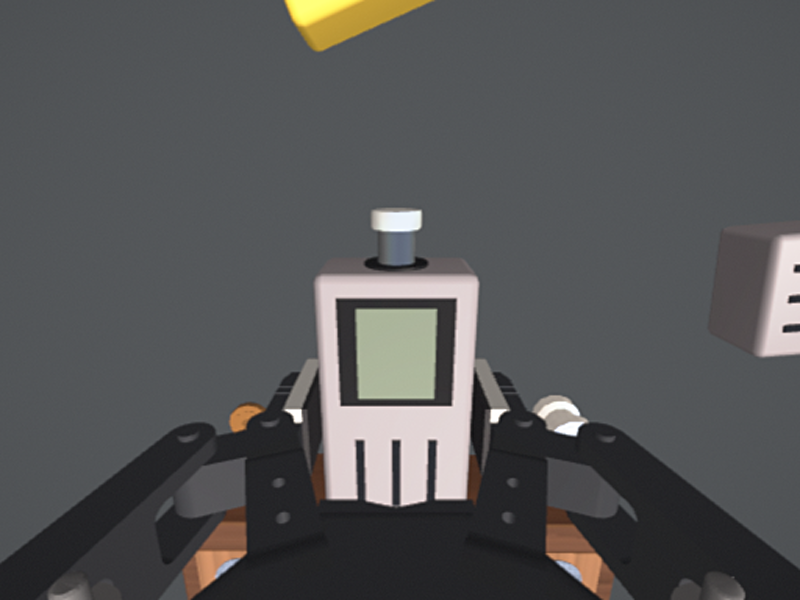

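The tester is held level at (397,380) with its key toward the camera at (397,220). The coin (248,418) and loupe (560,410) stay clear on either side. Next I'll refine the box pose.

Run:
```python
import pickle;from h import *
from scipy.optimize import minimize
D=pickle.load(open("d0.pkl","rb"))
# silhouette fit: predicted convex hull of the box (top + bottom corners) vs colour mask, both cameras
ms={}
for n in("top","scene"):
    im=cv2.resize(D[n]["frame"],None,fx=4,fy=4,interpolation=cv2.INTER_CUBIC)
    h=cv2.cvtColor(im,cv2.COLOR_RGB2HSV); m=((h[...,1]>95)&((h[...,0]<18)|(h[...,0]>170))).astype(np.uint8)
    hull0=None
    ms[n]=m
def hull(n,p):
    c,s=np.cos(p[2]),np.sin(p[2]);X=np.array([[p[0]+c*a-s*b,p[1]+s*a+c*b,z] for a in(-.08,.08) for b in(-.12,.12) for z in(0,.06)])
    return cv2.convexHull(((proj(D[n],X)+.5)*4-.5).astype(np.float32))
p0=np.array([.737,-.026,np.radians(-13.5)])
def run(names):
  con={}
  for n in names:
    roi=np.zeros_like(ms[n]);cv2.fillConvexPoly(roi,hull(n,p0).astype(int),1);roi=cv2.dilate(roi,np.ones((31,31)))
    m=ms[n]*roi;cs=cv2.findContours(m,0,1)[0];c=max(cs,key=cv2.contourArea);con[n]=cv2.convexHull(c)
    con[n]=con[n].astype(np.float32)
  def cost(p):
    t=0
    for n in names:
        H=hull(n,p);a,_=cv2.intersectConvexConvex(H,con[n]);t+=cv2.contourArea(H)+cv2.contourArea(con[n])-2*a
    return t/1e3
  r=minimize(cost,p0,method="Nelder-Mead",options=dict(initial_simplex=p0+np.array([[0,0,0],[.01,0,0],[0,.01,0],[0,0,.05]]),xatol=1e-5,fatol=1e-4))
  p=r.x;print(names,p[:2]*1000,np.degrees(p[2]),r.fun,[cv2.contourArea(con[n])/1e3 for n in names],"front",(p[:2]-.08*np.array([np.cos(p[2]),np.sin(p[2])]))*1000)
run(["top"]);run(["scene"]);run(["top","scene"])
```

```text
['top'] [737.2738929  -25.88724107] -14.983344071349038 1.9409856048030778 [82.9675] front [659.99381095  -5.20418197]
['scene'] [734.37188183 -25.70932812] -14.365692669408723 1.1758954769652337 [84.0845] front [656.87333007  -5.86053784]
['top', 'scene'] [736.14836879 -25.94384888] -14.369435408768974 4.083542720366269 [82.9675, 84.0845] front [658.65111378  -6.0899962 ]
```

Emit:
carry_out(targets=[160, 0, 0, -30, -0.55, 160, 0, 0, -30, 0, 160, 0, 0, -20, 0, 160, 0, 0, -7, 0, 160, 9.7, -2.5, 0, 0, 160, 9.7, -2.5, 0, 0, 160, 9.7, -2.5, 0, 0, 160, 9.7, -2.5, 0, 0, 160, 4.8, -1.2, 0, 0, 160, 2.9, -0.7, 0, 0, 160, 0, 0, 0, 0, 160, 0, 0, 0, 0])

```text
t: 6.7
eef_pos: [0.604, 0.0058, 0.0092]
tool_rot: [-0.0, 0.125, 0.992, 0.0]
contact_force: [0.6, 0.2, -2.9]
gripper_width: 0.578
grasp_force: 33.0
```

Emit:
carry_out(targets=[160, 0, 0, -1.5, 0, 160, 1.94, -0.5, 0, 0, 160, 1.94, -0.5, 0, 0, 160, 1.94, -0.5, 0, 0, 160, 0, 0, 0, 0, 160, 0, 0, 0, 0])

```text
t: 7.3
eef_pos: [0.6103, 0.0042, 0.0078]
tool_rot: [0.0, 0.126, 0.992, 0.0]
contact_force: [-0.8, 0.2, -2.8]
gripper_width: 0.582
grasp_force: 33.0
```

Emit:
carry_out(targets=[160, 0.97, -0.25, 0, 0, 160, 0.97, -0.25, 0, 0, 160, 0, 0, 0, 0])

```text
t: 7.6
eef_pos: [0.6124, 0.0037, 0.0079]
tool_rot: [0.0, 0.126, 0.992, 0.0]
contact_force: [0.5, 0.3, -2.0]
gripper_width: 0.58
grasp_force: 33.0
```

Emit:
carry_out(targets=[160, 0.97, -0.25, 0, 0, 160, 0, 0, 0, 0])

```text
t: 7.8
eef_pos: [0.6133, 0.0034, 0.0078]
tool_rot: [0.0, 0.126, 0.992, 0.0]
contact_force: [0.5, -0.3, -1.9]
gripper_width: 0.579
grasp_force: 33.0
```

Emit:
carry_out(targets=[160, 0.97, -0.25, 0, 0, 160, 0, 0, 0, 0])

```text
t: 8.0
eef_pos: [0.6143, 0.0032, 0.0078]
tool_rot: [0.0, 0.125, 0.992, 0.0]
contact_force: [0.0, 0.6, -1.4]
gripper_width: 0.581
grasp_force: 33.0
```

Emit:
carry_out(targets=[160, 0.97, -0.25, 0, 0, 160, 0, 0, 0, 0])

```text
t: 8.2
eef_pos: [0.6149, 0.003, 0.0077]
tool_rot: [-0.0, 0.125, 0.992, -0.0]
contact_force: [-0.2, -0.7, -2.1]
gripper_width: 0.575
grasp_force: 33.0
```

Emit:
carry_out(targets=[160, 0.97, -0.25, 0, 0, 160, 0, 0, 0, 0])

```text
t: 8.4
eef_pos: [0.615, 0.003, 0.0075]
tool_rot: [-0.001, 0.125, 0.992, 0.0]
contact_force: [-3.4, 0.8, -0.5]
gripper_width: 0.583
grasp_force: 33.2
```

Emit:
carry_out(targets=[160, 0.97, -0.25, 0, 0, 160, 0, 0, 0, 0])

```text
t: 8.6
eef_pos: [0.615, 0.003, 0.0072]
tool_rot: [-0.002, 0.125, 0.992, 0.0]
contact_force: [-6.3, 2.4, 0.5]
gripper_width: 0.578
grasp_force: 33.3
```

Emit:
carry_out(targets=[160, 0, 0, -0.5, 0, 160, 0, 0, 0, 0, 120, 0, 0, 0, 0, 100, 0, 0, 0, 0, 80, 0, 0, 0, 0, 40, 0, 0, 0, 0, 0, 0, 0, 0, 0, 0, 0, 0, 0, 0, 0, 0, 0, 0, 0, 0, 0, 0, 10, 0, 0, 0, 0, 30, 0, 0, 0, 0, 40, 0, 0, 0, 0, 40, 0, 0, 0, 0, 0, 0, 0, 0, 0, 0, 0])

```text
t: 10.1
eef_pos: [0.6178, 0.0026, 0.129]
tool_rot: [0.001, 0.126, 0.992, 0.001]
contact_force: [-1.2, -0.7, -0.6]
gripper_width: 1.003
grasp_force: 0.0
```

```bash
python3 look.py w3
```

```text
t 10.1 pos [617.8   2.6 129. ] ty yaw 75.58053508872166 tz [ 2.9e-03  7.0e-04 -1.0e+00] F [-1.16 -0.73 -0.63] w 1.0032469905283896 q [-0.37  0.51  0.36  1.81 -0.23  0.86  1.41]
71.08436092063074 253.09941729053725 191.6333765721095 [[0.249, -0.927, -0.281, 0.546], [0.969, 0.239, 0.071, 0.02], [0.001, -0.29, 0.957, 0.271], [0.0, 0.0, 0.0, 1.0]]
```

View pics/w3.png

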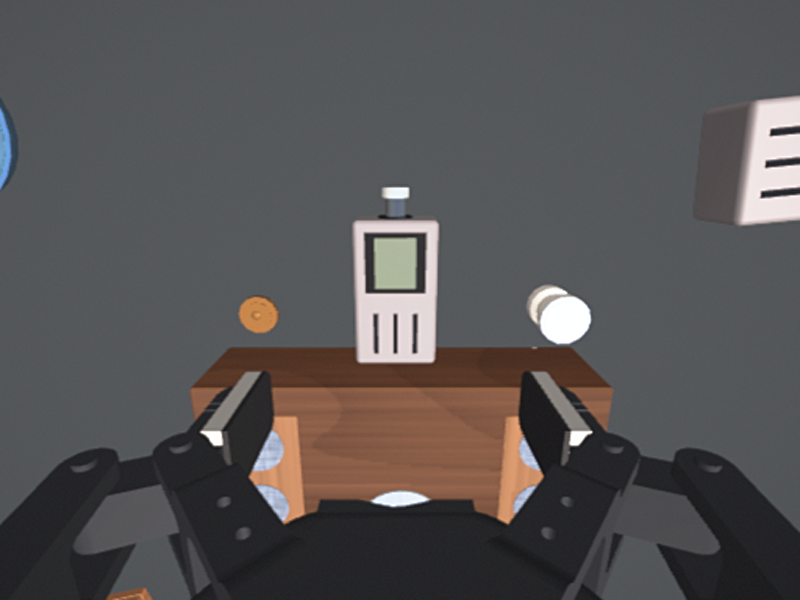

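The tester is flat against the wall: its back edge meets the front wall at (395,362) and the wall base lies on row 348. The key disc is at (395,192), and the coin and loupe are undisturbed. Now I'll measure the angles and the key.

Run:
```python
import pickle;from h import *
o,r=pickle.load(open("w3.pkl","rb"));im=r["frame"].astype(int)
g=im.min(2)
def sub(v,th,rev=False):
    i=np.where((v[:-1]<th)!=(v[1:]<th))[0];i=i[-1] if rev else i[0]
    return i+(th-v[i])/(v[i+1]-v[i])
rows=np.arange(150,222,4)
L=[(215+sub(g[y,215:240],150),y) for y in rows];Rr=[(265+sub(g[y,265:300],150,True),y) for y in rows]
for nm,p in(("L",L),("R",Rr)):
    W=ray(r,p,.03)*1000;k=np.polyfit(W[:,0],W[:,1],1);print(nm,np.degrees(np.arctan(k[0])),W[0].round(1),W[-1].round(1),"rms",np.std(W[:,1]-np.polyval(k,W[:,0])).round(2))
s=im[...,0]-im[...,2]
cols=list(range(160,220,5))+list(range(290,355,5))
P=[(x,210+sub(s[210:235,x],18)) for x in cols]
W=ray(r,P,0)*1000;k=np.polyfit(W[:,1],W[:,0],1);res=W[:,0]-np.polyval(k,W[:,1]);ok=abs(res)<1.5;k=np.polyfit(W[ok,1],W[ok,0],1)
print("wall normal yaw",-np.degrees(np.arctan(k[0])),ok.sum(),res.round(1))
# key
kk=ray(r,(np.array([[382,190],[409,190],[395,187]])+.5)*.64-.5,.022)*1000;print("key",kk.round(1).tolist())
```

```text
L -14.387850652742769 [573.2 -11.4  30. ] [636.6 -27.7  30. ] rms 0.05
R -14.27874527481715 [585.2  35.3  30. ] [648.6  19.1  30. ] rms 0.1
wall normal yaw -14.399471997364506 13 [-8.3 -7.  -7.5  3.6  3.3  3.2  3.   2.9  2.8  2.6  2.6  2.4  0.5  0.3
  0.2  0.1  0.  -0.  -0.2 -0.3 -0.5 -0.6 -0.7 -1.1 -1.2]
key [[553.6, 10.4, 22.0], [557.5, 25.4, 22.0], [553.9, 18.0, 22.0]]
```

Emit:
carry_out(targets=[0, -21.8, 5.45, 0, 0, 0, -21.8, 5.45, 0, 0, 120, -21.8, 5.45, 0, 0, 255, -21.8, 5.45, 0, 0, 255, 0, 0, 0, 0, 255, 0, 0, 0, 0, 255, 0, 0, 0, 0, 255, 0, 0, 0, 0, 255, 0, 0, -40, 0, 255, 0, 0, -40, 0, 255, 0, 0, -25, 0, 255, 0, 0, -10, 0, 255, 0, 0, -6, 0, 255, 0, 0, 0, 0, 255, 0, 0, 0, 0])

```text
t: 11.65
eef_pos: [0.5309, 0.0243, 0.0074]
tool_rot: [0.001, 0.126, 0.992, 0.0]
contact_force: [0.7, 0.2, -0.2]
gripper_width: 0.004
grasp_force: 0.0
```

```bash
python3 look.py w4
```

```text
t 11.65 pos [530.9  24.3   7.4] ty yaw 75.5704372681162 tz [ 2.e-03  3.e-04 -1.e+00] F [ 0.69  0.24 -0.18] w 0.004350849010598646 q [-0.38  0.59  0.27  2.07 -0.3   0.52  1.43]
71.08436092063074 253.09941729053725 191.6333765721095 [[0.249, -0.927, -0.28, 0.459], [0.968, 0.239, 0.072, 0.042], [0.0, -0.289, 0.957, 0.149], [0.0, 0.0, 0.0, 1.0]]
```

View pics/w4.png

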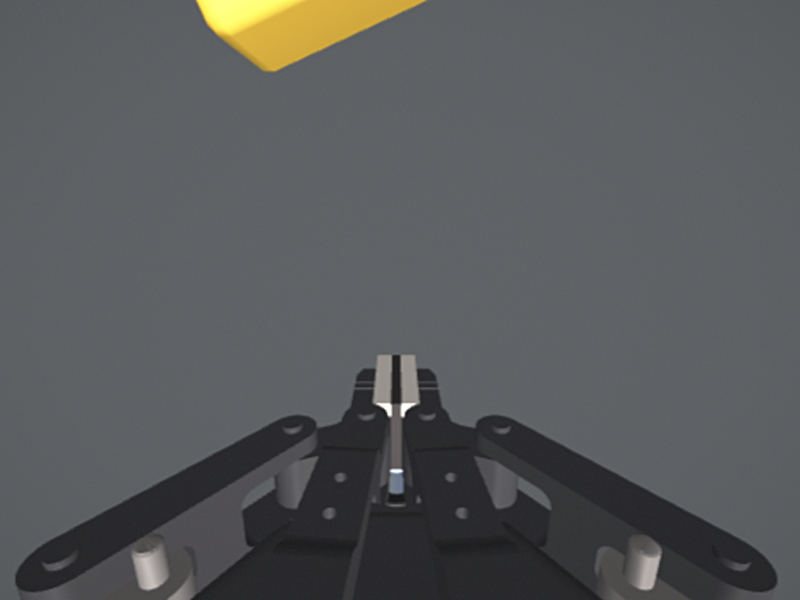

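The fingers are shut at (397,380), in line with the key, which they hide. I'll advance by feel.

Emit:
carry_out(targets=[255, 2.9, -0.75, 0, 0, 255, 2.9, -0.75, 0, 0, 255, 1.94, -0.5, 0, 0, 255, 0, 0, 0, 0, 255, 0, 0, 0, 0])

```text
t: 12.2
eef_pos: [0.5376, 0.0222, 0.0063]
tool_rot: [-0.0, 0.126, 0.992, 0.0]
contact_force: [1.1, 0.6, 0.7]
gripper_width: 0.003
grasp_force: 0.0
```

Emit:
carry_out(targets=[255, 0.97, -0.25, 0, 0, 255, 0.97, -0.25, 0, 0, 255, 0, 0, 0, 0])

```text
t: 12.5
eef_pos: [0.5397, 0.0217, 0.0063]
tool_rot: [0.0, 0.126, 0.992, 0.0]
contact_force: [0.1, -0.1, 1.1]
gripper_width: -0.003
grasp_force: 0.0
```

Emit:
carry_out(targets=[255, 0.97, -0.25, 0, 0, 255, 0, 0, 0, 0])

```text
t: 12.7
eef_pos: [0.5407, 0.0215, 0.0063]
tool_rot: [0.0, 0.126, 0.992, 0.0]
contact_force: [-0.8, 0.3, -0.5]
gripper_width: 0.002
grasp_force: 0.0
```

Emit:
carry_out(targets=[255, 0.97, -0.25, 0, 0, 255, 0, 0, 0, 0])

```text
t: 12.9
eef_pos: [0.5416, 0.0213, 0.0063]
tool_rot: [0.0, 0.126, 0.992, 0.0]
contact_force: [0.1, -0.2, 0.0]
gripper_width: -0.002
grasp_force: 0.0
```

Emit:
carry_out(targets=[255, 0.97, -0.25, 0, 0, 255, 0, 0, 0, 0])

```text
t: 13.1
eef_pos: [0.5426, 0.021, 0.0063]
tool_rot: [0.0, 0.125, 0.992, -0.0]
contact_force: [0.2, 0.1, -0.4]
gripper_width: -0.001
grasp_force: 0.0
```

Emit:
carry_out(targets=[255, 0.97, -0.25, 0, 0, 255, 0, 0, 0, 0])

```text
t: 13.3
eef_pos: [0.5436, 0.0207, 0.0063]
tool_rot: [0.0, 0.125, 0.992, 0.0]
contact_force: [-0.5, 0.3, -0.6]
gripper_width: 0.003
grasp_force: 0.0
```

Emit:
carry_out(targets=[255, 0.97, -0.25, 0, 0, 255, 0, 0, 0, 0])

```text
t: 13.5
eef_pos: [0.5438, 0.0207, 0.0062]
tool_rot: [-0.001, 0.125, 0.992, 0.0]
contact_force: [-1.5, 0.7, 1.2]
gripper_width: 0.002
grasp_force: 1.0
```

Emit:
carry_out(targets=[255, 0.97, -0.25, 0, 0, 255, 0.97, -0.25, 0, 0, 255, 0, 0, 0, 0])

```text
t: 13.8
eef_pos: [0.5454, 0.0203, 0.0061]
tool_rot: [-0.001, 0.125, 0.992, 0.0]
contact_force: [-6.1, 2.1, 3.8]
gripper_width: 0.001
grasp_force: 2.7
```

Emit:
carry_out(targets=[255, 0.97, -0.25, 0, 0, 255, 0.97, -0.25, 0, 0, 255, 0, 0, 0, 0])

```text
t: 14.1
eef_pos: [0.5469, 0.0198, 0.0061]
tool_rot: [-0.001, 0.125, 0.992, 0.0]
contact_force: [-6.8, 1.9, 5.2]
gripper_width: 0.007
grasp_force: 3.3
```

Emit:
carry_out(targets=[255, 0.97, -0.25, 0, 0, 255, 0, 0, 0, 0])

```text
t: 14.3
eef_pos: [0.5476, 0.0197, 0.006]
tool_rot: [-0.002, 0.125, 0.992, 0.0]
contact_force: [-7.0, 1.8, 5.1]
gripper_width: 0.003
grasp_force: 3.6
```

Emit:
carry_out(targets=[255, 0, 0, 0.6, 0, 255, 0, 0, 0, 0])

```text
t: 14.5
eef_pos: [0.547, 0.0198, 0.0061]
tool_rot: [-0.002, 0.125, 0.992, -0.0]
contact_force: [-5.6, 2.3, 0.6]
gripper_width: 0.0
grasp_force: 3.3
```

Emit:
carry_out(targets=[255, 0.48, -0.12, 0.2, 0, 255, 0, 0, 0, 0])

```text
t: 14.7
eef_pos: [0.5472, 0.0197, 0.0061]
tool_rot: [-0.002, 0.125, 0.992, -0.0]
contact_force: [-7.6, 2.3, 0.0]
gripper_width: 0.001
grasp_force: 3.4
```

Emit:
carry_out(targets=[255, 0.48, -0.12, 0.1, 0, 255, 0, 0, 0, 0])

```text
t: 14.9
eef_pos: [0.5476, 0.0197, 0.0062]
tool_rot: [-0.003, 0.125, 0.992, -0.0]
contact_force: [-6.7, 3.4, 0.1]
gripper_width: -0.004
grasp_force: 3.5
```

Emit:
carry_out(targets=[255, 0.48, -0.12, 0.1, 0, 255, 0, 0, 0, 0])

```text
t: 15.1
eef_pos: [0.5479, 0.0196, 0.0062]
tool_rot: [-0.003, 0.125, 0.992, -0.0]
contact_force: [-7.5, 2.5, -0.0]
gripper_width: -0.001
grasp_force: 3.7
```

Emit:
carry_out(targets=[255, 0.48, -0.12, 0.1, 0, 255, 0, 0, 0, 0])

```text
t: 15.3
eef_pos: [0.5481, 0.0195, 0.0062]
tool_rot: [-0.003, 0.125, 0.992, -0.0]
contact_force: [-7.7, 2.4, -1.9]
gripper_width: -0.001
grasp_force: 3.8
```

Emit:
carry_out(targets=[255, 0.48, -0.12, 0, 0, 255, 0, 0, 0, 0])

```text
t: 15.5
eef_pos: [0.5485, 0.0194, 0.0062]
tool_rot: [-0.003, 0.125, 0.992, -0.0]
contact_force: [-7.6, 3.0, -1.4]
gripper_width: -0.0
grasp_force: 3.9
```

Emit:
carry_out(targets=[255, 0.48, -0.12, 0, 0, 255, 0, 0, 0, 0])

```text
t: 15.7
eef_pos: [0.5487, 0.0194, 0.0062]
tool_rot: [-0.003, 0.125, 0.992, -0.0]
contact_force: [-8.8, 3.2, 0.3]
gripper_width: -0.0
grasp_force: 4.3
```

Emit:
carry_out(targets=[255, 0.3, -0.08, 0, 0, 255, 0, 0, 0, 0])

```text
t: 15.9
eef_pos: [0.5487, 0.0194, 0.0062]
tool_rot: [-0.004, 0.125, 0.992, -0.0]
contact_force: [-9.1, 2.8, 0.9]
gripper_width: 0.001
grasp_force: 4.7
```

The key has bottomed at about 9.5 N with no further motion. I'll hold it there.

Emit:
carry_out(targets=[255, 0, 0, 0, 0, 255, 0, 0, 0, 0, 255, 0, 0, 0, 0, 255, 0, 0, 0, 0, 255, 0, 0, 0, 0, 255, 0, 0, 0, 0, 255, 0, 0, 0, 0, 255, 0, 0, 0, 0, 255, 0, 0, 0, 0, 255, 0, 0, 0, 0, 255, 0, 0, 0, 0, 255, 0, 0, 0, 0])

```text
t: 17.1
eef_pos: [0.5487, 0.0194, 0.0061]
tool_rot: [-0.004, 0.125, 0.992, -0.0]
contact_force: [-8.9, 3.5, 1.4]
gripper_width: -0.001
grasp_force: 4.7
```

Emit:
carry_out(targets=[255, 0, 0, 0, 0, 255, 0, 0, 0, 0, 255, 0, 0, 0, 0, 255, 0, 0, 0, 0, 255, 0, 0, 0, 0, 255, 0, 0, 0, 0, 255, 0, 0, 0, 0, 255, 0, 0, 0, 0, 255, 0, 0, 0, 0, 255, 0, 0, 0, 0, 255, 0, 0, 0, 0])

```text
t: 18.2
eef_pos: [0.5487, 0.0194, 0.0062]
tool_rot: [-0.004, 0.125, 0.992, -0.0]
contact_force: [-9.4, 2.9, 0.0]
gripper_width: -0.001
grasp_force: 4.7
```

Emit:
carry_out(targets=[255, -0.97, 0.25, 0, 0, 255, -0.97, 0.25, 0, 0, 255, -0.97, 0.25, 0, 0, 255, -0.97, 0.25, 0, 0, 255, -0.97, 0.25, 0, 0, 255, -0.97, 0.25, 0, 0, 255, -0.97, 0.25, 0, 0, 255, -0.97, 0.25, 0, 0, 255, -1.94, 0.5, 0, 0, 255, -4.8, 1.25, 0, 0, 255, -9.7, 2.5, 0, 0, 255, -9.7, 2.5, 0, 0, 255, 0, 0, 10, 0, 255, 0, 0, 40, 0, 255, 0, 0, 50, 0, 255, 30, -7, 30, 0, 255, 30, -7, 0, 0, 255, 0, 0, 0, 0, 255, 0, 0, 0, 0])

```text
t: 20.1
eef_pos: [0.5784, 0.013, 0.1378]
tool_rot: [0.0, 0.126, 0.992, -0.0]
contact_force: [-0.3, -0.8, 0.7]
gripper_width: -0.001
grasp_force: 0.0
```

```bash
python3 look.py w5
```

```text
t 20.1 pos [578.4  13.  137.8] ty yaw 75.55222799757597 tz [ 2.e-04 -1.e-04 -1.e+00] F [-0.27 -0.82  0.7 ] w -0.001469597061234326 q [-0.42  0.45  0.38  1.9  -0.22  0.84  1.39]
71.08436092063074 253.09941729053725 191.6333765721095 [[0.249, -0.928, -0.278, 0.507], [0.968, 0.239, 0.072, 0.031], [-0.0, -0.287, 0.958, 0.28], [0.0, 0.0, 0.0, 1.0]]
```

View pics/w5.png

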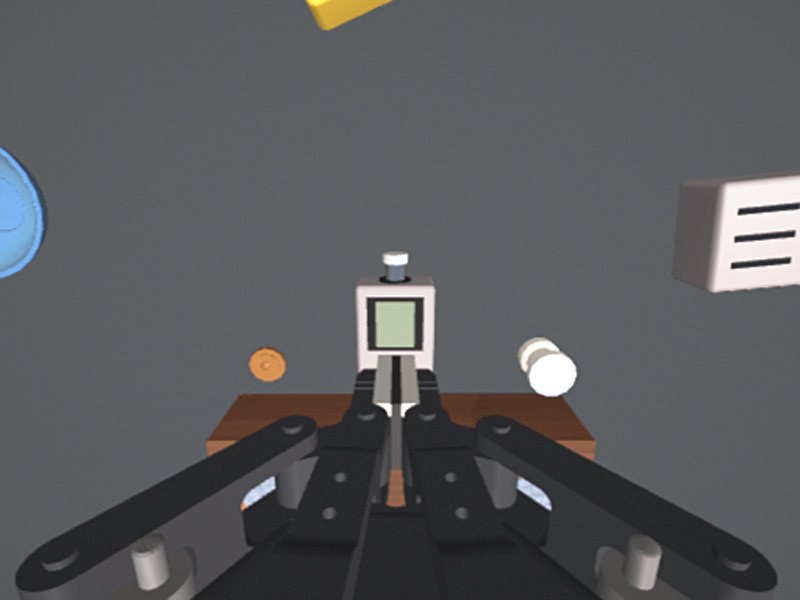

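The tester lies square at (395,320) with its key sprung out at (395,260), and the coin and loupe are in place. I'll do a quick numeric check that the tester did not shift.

Run:
```python
import pickle;from h import *
for f,ys,rows in(("w3",(135,150),(150,180)),("w5",(170,190),(186,220))):
    o,r=pickle.load(open(f+".pkl","rb"));im=r["frame"].astype(int);g=im.min(2);out=[]
    for lo,hi,rev in((215,245,0),(262,300,1)):
        P=[]
        for y in range(*rows,3):
            v=g[y,lo:hi];i=np.where((v[:-1]<150)!=(v[1:]<150))[0];i=i[-1] if rev else i[0];P.append((lo+i+(150-v[i])/(v[i+1]-v[i]),y))
        W=ray(r,P,.03)*1000;k=np.polyfit(W[:,0],W[:,1],1);out.append((np.degrees(np.arctan(k[0])).round(2),np.polyval(k,590).round(1)))
    v=g[125:200,240];i=np.where((v[:-1]<150)&(v[1:]>=150))[0]
    print(f,out,"front top edge",ray(r,[(240,125+i[0]+.5)],.03)[0].round(4)*1000,"screen",im[int({"w3":168,"w5":207}[f]),253])
```

```text
w3 [(np.float64(-14.46), np.float64(-15.7)), (np.float64(-14.29), np.float64(33.9))] front top edge [568.2   2.8  30. ] screen [175 185 160]
w5 [(np.float64(-14.31), np.float64(-15.9)), (np.float64(-13.91), np.float64(34.1))] front top edge [567.8   2.1  30. ] screen [190 200 171]
```

The tester has not moved and is still square to the wall, so I'm handing in.

```bash
python3 -c "
from station import bot
print(bot.hand_in())"
```

```text
the job is handed in; nothing more can be done
None
```

The job is handed in at about 20 s of the 69 s: I set the small grey tester flat and square against the box wall, pushed its key fully in and held it 2.3 s at about 9.5 N, then let it spring out; the last picture shows the tester still square and the coin and loupe in place.

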